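# Switch the cell sorter over and feed two cells

### The job

The seesaw gate of the battery-cell sorter leans towards the tray on the robot's side. With the fingertips, press the gate's raised far end down until it has rocked over its pivot fully to its stop, and only then push both cells along the feed trough and off its end, so that they roll by themselves over the gate and down the other chute into the empty far tray. Do not grip or lift the cells or help them along once they are on the gate, and leave everything else on the bench as it is.

Things in the scene. Friction and masses are not known exactly. Their poses are not given: they have to be found in the camera images.
- sorter: fixed bench sorter for battery cells, grey and aluminium, 422 mm along x. Origin on the table below the middle of the gate's pivot; x runs from the near tray (robot's side) to the far tray, y from the feed trough (at -y) across the gate, z up. A cell pushed off the trough drops about 7 mm on to the gate and rolls to whichever end is low, down a chute into the tray there
- pivot (a point): middle of the gate's pivot axis (along the sorter's y), 85 mm above the table, between upright cheeks 4 mm thick whose inner faces are 88 mm apart. Within 49 mm of the pivot in x the cheek on the trough side is 95 mm high and the other 107 mm; farther out both are 81 mm high
- gate (a joint): lean of the seesaw gate, rad: -0.34 = fully towards the near tray (far end raised), +0.34 = fully over (far end down on its stop). Its stiff hinge stays where it is left; a push of 1.5 to 3 N on its end tips it
- gate_far_end (a point): point on the gate's upper face, midway across, 66 mm from the pivot and 14 mm short of the far edge: a good place to press. The gate is a flat steel plate 160 x 82 x 4 mm, upper face 3 mm above the pivot axis. The point is 110 mm above the table at -0.34 rad, 66 mm at +0.34 rad
- trough_end (a point): middle of the trough's floor at its open end over the gate, 95 mm above the table; axes as the sorter's. The trough is a level channel along y at the sorter's x = 0, reaching 186 mm back (-y) from here, open at both ends, 20 mm wide inside; its side walls stand only 7 mm above its floor, so the upper 11 mm of a cell stand clear. Push cells along +y
- cell_front: standard cylindrical battery cell, diameter 18 mm, length 65 mm, about 46 g, wrapped in slippery blue film (friction about 0.2 on the sorter), lying free; origin at its centre, its own y axis runs along its length. Waits in the trough, nearer to the gate
- cell_rear: standard cylindrical battery cell, diameter 18 mm, length 65 mm, about 46 g, wrapped in slippery blue film (friction about 0.2 on the sorter), lying free; origin at its centre, its own y axis runs along its length. Waits in the trough behind the front cell (0 to 30 mm gap), nearer to the back end; pushing it pushes the front one ahead of it
- far_tray (a point): middle of the inner floor of the far tray (empty at the start), 5 mm above the table; both trays are 84 x 96 mm with walls 55 mm high, 26 mm on the chute side
- near_tray (a point): middle of the inner floor of the near tray, in which two dead cells lie
- dead_1: standard cylindrical battery cell, diameter 18 mm, length 65 mm, about 46 g, wrapped in slippery blue film (friction about 0.2 on the sorter), lying free; origin at its centre, its own y axis runs along its length. Already in the near tray; to be left there
- dead_2: standard cylindrical battery cell, diameter 18 mm, length 65 mm, about 46 g, wrapped in slippery blue film (friction about 0.2 on the sorter), lying free; origin at its centre, its own y axis runs along its length. Already in the near tray; to be left there
- phone: black smartphone lying flat, 72 x 148 x 8 mm, origin in the middle of its underside; leave alone
- flux_jar: small amber jar, diameter 42 mm, 42 mm high, origin in the middle of its underside; leave alone
- driver: screwdriver with wooden handle, 150 mm, lying; leave alone
- tweezers: steel tweezers, 140 mm long, lying; leave alone
- screw_dish: small steel dish, diameter 66 mm, 22 mm high; leave alone
- spare_board: green circuit board 60 x 100 mm, 7 mm high, lying; leave alone
Not all that is in view belongs to the job. Leave any brown or yellow look-alike of the cell_rear alone.

How it is judged:
By the outcome, as a careful person would: the job done as asked, in the order asked, and still so for the second after the job is handed in, with the robot touching nothing.
It also fails if it takes over 54 s, if anything falls off the work surface, if the arm or the gripper's body presses on something with over 40 N, if the wrist force passes 120 N, or if a joint passes its speed limit or range.

### The arm

A 6-joint arm with a two-finger parallel gripper is mounted at the origin on the work surface. World frame = base frame: x ahead of the robot, y to its left, z up, the work surface at z = 0. Lengths are in mm, angles in rad, forces in N, time in s.
With the tool pointing down it reaches from about 275 to 1000 mm from the base axis. Payload 8.4 kg.
Tool frame: the origin (TCP) lies midway between the tips of the shut fingers; the grasp point (between the pads) lies 19 mm behind it; z points along the fingers, y is the line along which they close (so a half turn about z gives the same grasp; the last joint's range is limited). The gripper opens to 85 mm and grips with 20 to 120 N. Pads are 22 mm wide; open, the fingers measure 114 mm over their backs; the gripper's body (76 mm by 85 mm) begins 54 mm behind the grasp point. The pads swing forward as they close: fully open they stand 13 mm farther back than shut.
Start: joints at [-1.234, 0.353, 1.633, -0, 1.155, -0.002], TCP at [207.721, -589.474, 231.281] pointing down, gripper open.
Joint ranges: [-2.63, 2.63], [-0.92, 2.1], [0.06, 2.66], [-1.3, 4.44], [0, 2.69], [-3.02, 3.02]. Speed limits (rad/s): [2.22, 2.22, 2.79, 3.14, 3.14, 3.14].

### API

Orientations are given as [roll, pitch, yaw] about the fixed x, y, z axes, in that order (R = Rz(yaw) Ry(pitch) Rx(roll)).
In Python, from rig import r gives the robot as it stands.
- The arm moves only by the shell command python3 -m inch 'ROWS' [OPENING] [FORCE]. ROWS is JSON, a list that holds one entry, the list of rows, each a list of 6 numbers: the shift along the tool's x, y, z scaled (see below), then the turn, a rotation vector about the tool's x, y, z scaled (see below). In form: [[[tx, ty, tz, wx, wy, wz], ...]]. A call has 1 to 8 rows; each row is the pose to reach, as a shift and turn from the pose commanded when the call began, along the tool's axes at that moment, turning the shorter way round; what a row does not reach only later rows make up. The controller multiplies each number of a shift by 20 cm and each number of a turn by pi rad. A row lasts 1/12 s, in which the tool goes at most 41.7 mm and 7.16 degrees, less where a joint would pass 70% of its speed; a pose out of reach is approached as far as the arm can. A call with a number of a shift or a turn outside -1 to 1 is refused whole. A call with a gripper value outside its range is refused whole. OPENING is the gripper's target within -1 to 1 (fully open at 1, half-way at 0, shut at -1), set as the call begins (- or left out, the last holds). The fingers move at their own pace and stop on an object; FORCE is the grip in N (left out, the last holds). Time passes only in rows, so rows that repeat a pose let the fingers close. It gives the time, the measured TCP pose, the force, the opening and the grip force at its end, in the units of the state.
- r.sense(): the state, without advancing time (a new reading comes with each control period).
- r.grab_frame(name): name is "scene" or "top" or "wrist"; returns the picture (384x512x3 uint8, red, green, blue); there is no depth.
- r.camera_info(name): a dict with "K" (3x3 intrinsics, pixels), "rvec" (rotation vector, rad) and "tvec" (3), from world to camera coordinates, as OpenCV has them; the wrist camera has in their place "mount" (4x4, takes a point from camera to tool coordinates, whose origin is the TCP and whose axes are the flange's). Camera axes: x right, y down, z forward; pixel columns grow to the right and rows downward; lengths in mm; the calibration is good to about 2 mm. The wrist camera is an equidistant fisheye: a pixel r from the principal point sees the ray r / f radians off the axis. A picture is of the moment at which its call begins: read the wrist's pose just before it. camera_info takes no time and is no camera call.
- r.sign_off(): hands the job in; it is judged then, once.
The state is a dict: "clock": time; "qpos": joint angles; "qvel": joint speeds; "joint_efforts": joint torques, N m; "eef_pos": TCP position; "tcp_rot": TCP orientation; "contact_force": force on the tool from outside, world axes, zero at the start; "wrist_torque": the same for the moment, N m; "opening": opening from 0.0 (shut) to 1.0 (fully open); "grasp_force": force on a finger pad.
Only numpy, scipy, OpenCV 4.12 (cv2) and the standard library are available. Lean on these libraries where they do the work, as an engineer would, in place of code of your own. Each camera call takes 0.05 s, during which the arm holds its last target. There are 200 camera calls.

## Working session

There is one attempt and no reset: what is moved stays moved. The work goes in short steps, Python scripts to look and compute and a shell command to move; the robot and the scene stay as the last step left them, time stands still between calls to the robot, and variables do not carry over. Pictures are saved under pics/ and viewed, at most 10 in all, crops included, and the job is handed in when it is done.

```bash
mkdir -p pics; python3 - <<'E'
from rig import r
import cv2
for n in("scene","top"):
    cv2.imwrite(f"pics/{n}0.png",cv2.resize(r.grab_frame(n)[...,::-1],(800,600)))
    print(n,r.camera_info(n))
s=r.sense();print(s)
E
```

```text
scene {'K': array([[377.96879021,   0.        , 250.14863248],
       [  0.        , 377.96879021, 189.13521181],
       [  0.        ,   0.        ,   1.        ]]), 'rvec': array([ 0.86835938,  2.36657611, -1.23539999]), 'tvec': array([ 446.24512891, -167.51571435, 1129.06818732])}
top {'K': array([[370.82277861,   0.        , 253.38068506],
       [  0.        , 370.82277861, 192.26616385],
       [  0.        ,   0.        ,   1.        ]]), 'rvec': array([ 2.14705867, -2.14118247,  0.13052378]), 'tvec': array([ 45.56176006, 588.93254996, 672.70412975])}
{'clock': 0.1, 'qpos': array([-1.23439072e+00,  3.53586664e-01,  1.63407807e+00,  4.81720306e-06,
        1.15523180e+00, -2.39656154e-03]), 'qvel': array([ 0.00171751, -0.00114328, -0.00101244, -0.00070609, -0.00176266,
       -0.00074376]), 'joint_efforts': array([-3.80449865e-04, -6.06355619e+01, -3.42817461e+01, -2.09575574e-04,
        3.85384497e-03,  6.66762560e-06]), 'eef_pos': array([ 207.57848484, -589.04514788,  230.62407919]), 'tcp_rot': array([-3.14028879e+00, -7.52947756e-06,  3.38800214e-01]), 'contact_force': array([ 0.59666295,  0.55751596, -0.17959193]), 'wrist_torque': array([-0.00496988,  0.01405635, -0.02943504]), 'grasp_force': 0.0, 'opening': 1.0018130818903865}
```

View pics/top0.png

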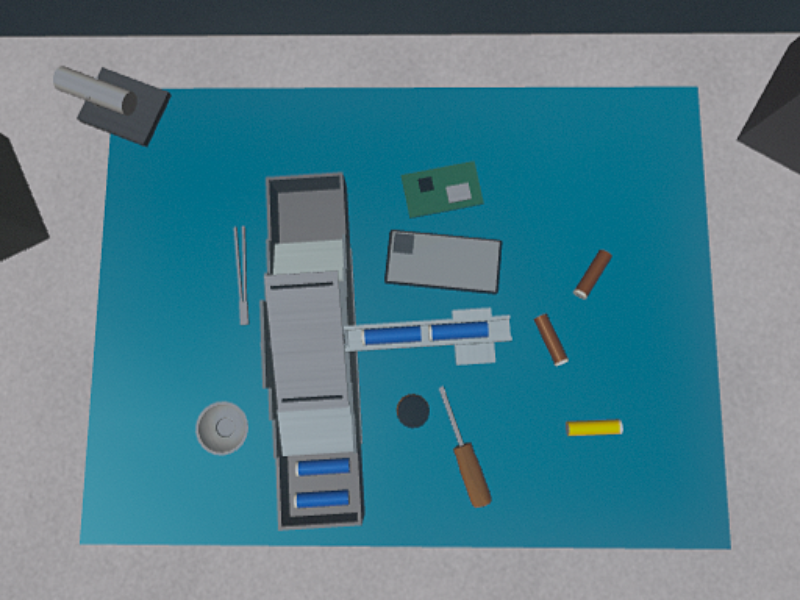

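View pics/scene0.png

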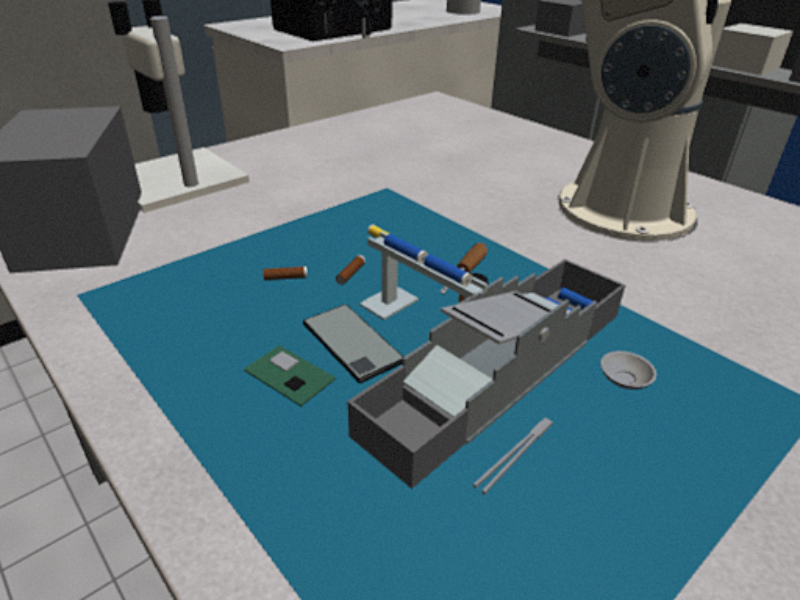

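The top view shows the sorter with its far tray at (306,212) and near tray at (322,490). The trough runs right from (346,337) to (510,328).

Candidates for the cells to push:
- Blue in the trough: front (393,335) and rear (460,331).
- Blue in the near tray: (323,467) and (322,499), the dead cells.
- Brown look-alikes: (593,273) and (551,340).
- Yellow look-alike: (595,428).

I choose the two blue cells in the trough and check them in a crop.

```bash
python3 - <<'E'
import cv2
from rig import r
f=r.grab_frame("top")[...,::-1]
cv2.imwrite("pics/c1.png",cv2.resize(f[105:345,150:350],None,fx=2.5,fy=2.5,interpolation=cv2.INTER_CUBIC))
E
```

```text
(no output)
```

View pics/c1.png

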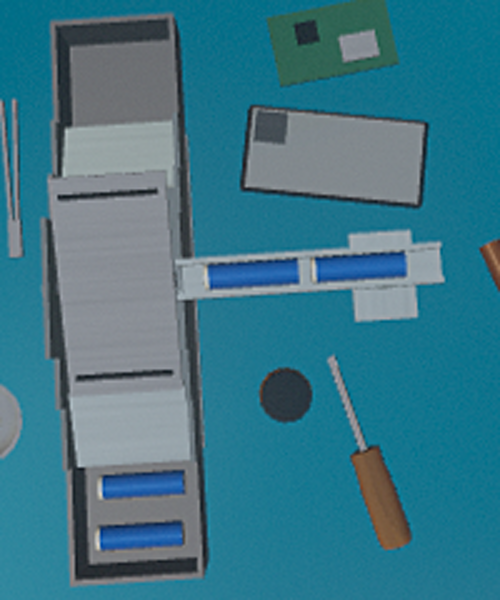

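The crop shows the two blue cells in the trough, front (206-299, 274) and rear (313-407, 267). The phone is above the trough, and the jar at (286,394) and driver are below it. I'll fit the sorter pose from these points.

```bash
cat > h.py <<'E'
import numpy as np, cv2
from rig import r
from scipy.optimize import least_squares
from scipy.spatial.transform import Rotation as R
def proj(P,n="top"):
    c=r.camera_info(n); return cv2.projectPoints(np.float64(P).reshape(-1,1,3),c["rvec"],c["tvec"],c["K"],None)[0].reshape(-1,2)
def s2w(p,P):
    c,s=np.cos(p[2]),np.sin(p[2]);P=np.float64(P)
    return np.c_[p[0]+c*P[:,0]-s*P[:,1],p[1]+s*P[:,0]+c*P[:,1],P[:,2]]
def tool(d):  # world shift -> tool axes in inch units
    s=r.sense(); return R.from_euler("xyz",s["tcp_rot"]).inv().apply(d)/200
E
cat > fit.py <<'E'
from h import *
px=np.array([[51,21],[174,15],[73,584],[203,576],[177,260],[179,300],[440,242],[442,283],[49,179],[164,172],[203,276],[299,272],[313,269],[407,265]])/2.5+[150,105]
def mod(p):
    w,yt,h,a,b=p[3:]
    return s2w(p,[[211,w,55],[211,-w,55],[-211,w,55],[-211,-w,55],[h,yt,102],[-h,yt,102],[h,yt-186,102],[-h,yt-186,102],[74.4,41,114.5],[74.4,-41,114.5],
     [0,a,106],[0,a-65,106],[0,b,106],[0,b-65,106]])
o=least_squares(lambda p:(proj(mod(p))-px).ravel(),[600,-170,0,50,-40,12,-60,-130],x_scale=[10,10,.1,10,10,1,10,10],loss="soft_l1")
print(o.x.round(3));print((proj(mod(o.x))-px).round(1).tolist())
p=o.x
for n,q in dict(pivot=[0,0,85],farend=[63,0,110],tend=[0,p[4],95],tback=[0,p[4]-186,95]).items(): print(n,s2w(p,[q]).round(1))
E
python3 fit.py
```

```text
[ 5.34280e+02  1.46728e+02  6.70000e-02  4.72750e+01 -4.34170e+01
  1.41430e+01 -6.32260e+01 -1.38799e+02]
[[0.5, -0.1], [-0.2, -0.9], [-0.5, 0.8], [0.2, 0.7], [-0.7, -0.3], [-0.7, -0.1], [0.4, 0.0], [1.1, -0.2], [-0.5, 0.1], [0.6, -0.2], [0.5, 0.5], [-0.5, -0.4], [0.0, 0.4], [-0.0, -0.4]]
pivot [[534.3 146.7  85. ]]
farend [[597.1 151.  110. ]]
tend [[537.2 103.4  95. ]]
tback [[549.7 -82.2  95. ]]
```

```bash
python3 -m inch '[[[1,-0.95,0,0,0,0],[1,-0.95,0,0,0,0],[1,-0.95,0,0,0,0],[1,-0.95,0,0,0,0],[1,-0.95,0,0,0,0],[1,-0.95,0,0,0,0],[1,-0.95,0,0,0,0],[1,-0.95,0,0,0,0]]]' -1 40; python3 -m inch '[[[1,-0.95,0,0,0,0],[1,-0.95,0,0,0,0],[1,-0.95,0,0,0,0],[1,-0.95,0,0,0,0],[1,-0.95,0,0,0,0],[1,-0.95,0,0,0,0],[1,-0.95,0,0,0,0],[1,-0.95,0,0,0,0]]]'; python3 -m inch '[[[1,-0.9,0,0,0,0.087],[1,-0.9,0,0,0,0.087],[1,-0.9,0,0,0,0.087],[1,-0.9,0,0,0,0.087],[1,-0.9,0,0,0,0.087],[1,-0.9,0,0,0,0.087],[1,-0.9,0,0,0,0.087],[1,-0.9,0,0,0,0.087]]]'
python3 - <<'E'
from h import *
s=r.sense();print(s["tcp_rot"],s["contact_force"],tool(np.array([594,151,135])-s["eef_pos"]))
E
```

```text
clock: 0.82
eef_pos: [334.4, -339.7, 231.1]
tcp_rot: [-3.14, -0.001, 0.342]
contact_force: [0.5, 0.6, -0.5]
opening: 0.006
grasp_force: 0.0
clock: 1.48
eef_pos: [460.7, -94.9, 231.4]
tcp_rot: [-3.141, -0.001, 0.342]
contact_force: [-0.5, 0.2, -0.1]
opening: 0.005
grasp_force: 0.0
clock: 2.15
eef_pos: [590.1, 141.6, 230.9]
tcp_rot: [-3.14, -0.002, 0.068]
contact_force: [0.3, 0.4, 0.3]
opening: -0.002
grasp_force: 0.0
[-3.14034509e+00 -1.65404470e-03  6.80352883e-02] [0.26592737 0.433847   0.25247167] [ 0.02187165 -0.0448642   0.47973346]
```

```bash
python3 -m inch '[[[0.022,-0.045,0.15,0,0,0],[0.022,-0.045,0.3,0,0,0],[0.022,-0.045,0.46,0,0,0],[0.022,-0.045,0.46,0,0,0],[0.022,-0.045,0.46,0,0,0]]]'
python3 - <<'E'
from h import *
cv2.imwrite("pics/s2.png",cv2.resize(r.grab_frame("scene")[120:320,200:420,::-1],None,fx=3,fy=3,interpolation=cv2.INTER_CUBIC))
E
```

```text
clock: 2.57
eef_pos: [590.1, 146.0, 138.0]
tcp_rot: [3.141, 0.004, 0.065]
contact_force: [-0.7, 0.5, 0.0]
opening: 0.001
grasp_force: 0.0
```

View pics/s2.png

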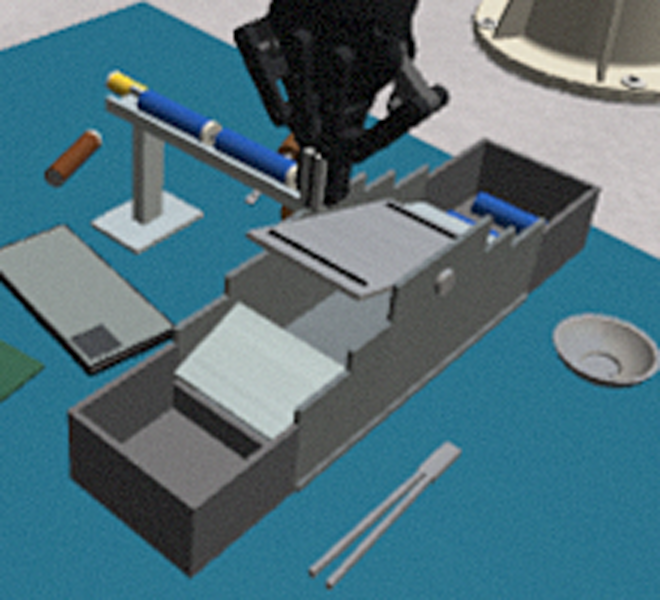

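The fingertips show at about (325,205) in the crop and the gate's far edge at (250-365,235-295). I'll compare these with the computed projections.

```bash
python3 - <<'E'
from h import *
p=[534.28,146.73,.067]
P=np.r_[s2w(p,[[63,0,110],[74.4,41,114.5],[74.4,-41,114.5],[211,47,55],[211,-47,55],[0,-43.4,95]]),[r.sense()["eef_pos"]]]
print(((proj(P,"scene")-[200,120])*3).round(0).tolist())
E
```

```text
[[313.0, 250.0], [359.0, 285.0], [246.0, 222.0], [190.0, 501.0], [66.0, 405.0], [319.0, 199.0], [318.0, 200.0]]
```

```bash
python3 -m inch '[[[0.02,-0.015,0.05,0,0,0],[0.02,-0.015,0.1,0,0,0],[0.02,-0.015,0.14,0,0,0],[0.02,-0.015,0.18,0,0,0],[0.02,-0.015,0.22,0,0,0],[0.02,-0.015,0.26,0,0,0],[0.02,-0.015,0.29,0,0,0],[0.02,-0.015,0.29,0,0,0]]]'; python3 -m inch '[[[0,0,0.01,0,0,0],[0,0,0.02,0,0,0],[0,0,0.02,0,0,0]]]'
```

```text
clock: 3.28
eef_pos: [594.3, 150.5, 79.8]
tcp_rot: [3.141, 0.002, 0.065]
contact_force: [0.9, -0.0, -0.0]
opening: -0.002
grasp_force: 0.0
clock: 3.53
eef_pos: [594.9, 150.6, 77.1]
tcp_rot: [3.142, 0.0, 0.065]
contact_force: [0.1, 0.3, 0.7]
opening: 0.002
grasp_force: 0.0
```

```bash
python3 -m inch '[[[0,0,0.01,0,0,0],[0,0,0.02,0,0,0],[0,0,0.02,0,0,0]]]'; python3 -m inch '[[[0,0,0.01,0,0,0],[0,0,0.01,0,0,0]]]';python3 -m inch '[[[0,0,0.01,0,0,0],[0,0,0.01,0,0,0]]]'
python3 - <<'E'
from h import *
cv2.imwrite("pics/s3.png",cv2.resize(r.grab_frame("scene")[120:320,200:420,::-1],None,fx=3,fy=3,interpolation=cv2.INTER_CUBIC))
E
```

```text
clock: 3.78
eef_pos: [595.1, 150.7, 73.1]
tcp_rot: [-3.141, -0.0, 0.065]
contact_force: [-0.1, 0.0, 0.7]
opening: -0.003
grasp_force: 0.4
clock: 3.95
eef_pos: [595.2, 150.7, 71.1]
tcp_rot: [-3.142, -0.0, 0.065]
contact_force: [1.2, 0.9, 1.6]
opening: 0.003
grasp_force: 0.5
clock: 4.12
eef_pos: [595.4, 150.7, 69.6]
tcp_rot: [-3.141, -0.001, 0.065]
contact_force: [-0.7, -0.1, 4.7]
opening: 0.0
grasp_force: 2.3
```

View pics/s3.png

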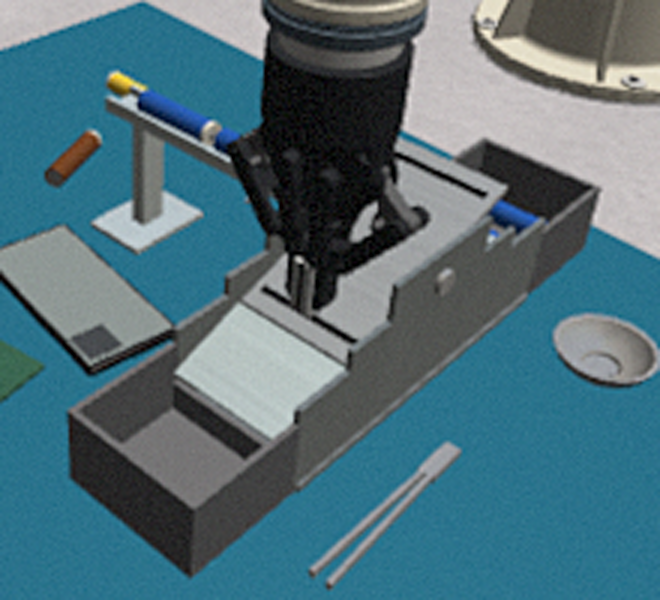

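The gate has rocked over: the near end is raised at (490,185) and the far end is low at (300,315). I'll press a little more until the force rises sharply, to be sure it is on its stop.

```bash
python3 -m inch '[[[0,0,0.01,0,0,0],[0,0,0.01,0,0,0]]]';python3 -m inch '[[[0,0,0.01,0,0,0],[0,0,0.01,0,0,0]]]'
```

```text
clock: 4.33
eef_pos: [596.6, 150.9, 68.8]
tcp_rot: [-3.141, -0.003, 0.066]
contact_force: [0.2, -0.5, 12.8]
opening: 0.001
grasp_force: 5.9
clock: 4.5
eef_pos: [598.0, 151.2, 68.1]
tcp_rot: [-3.141, -0.006, 0.066]
contact_force: [0.3, -0.8, 20.4]
opening: 0.0
grasp_force: 9.5
```

The force rises to 20 N with almost no travel, so the gate is on its stop. I'll lift off and go behind the trough.

```bash
python3 -m inch '[[[0,0,-0.1,0,0,0],[0,0,-0.3,0,0,0],[0,0,-0.5,0,0,0],[0,0,-0.6,0,0,0],[0,0,-0.6,0,0,0]]]'
python3 - <<'E'
from h import *
p=[534.28,146.73,.067]
s=r.sense();t=s2w(p,[[0,-245,150]])[0];print(s["eef_pos"],t,tool(t-s["eef_pos"]))
E
```

```text
clock: 4.92
eef_pos: [597.8, 151.3, 190.5]
tcp_rot: [-3.14, -0.008, 0.065]
contact_force: [0.1, 0.2, 0.3]
opening: -0.0
grasp_force: 0.0
[597.84172575 151.27138306 190.54436905] [550.6827216  -97.72030318 150.        ] [-0.31831291  1.22714718  0.19850344]
```

```bash
python3 -m inch '[[[-0.3,1,0,0,0,0],[-0.3,1,0,0,0,0],[-0.3,1,0,0,0,0],[-0.3,1,0,0,0,0],[-0.3,1,0,0,0,0],[-0.3,1,0,0,0,0],[-0.3,1,0,0,0,0]]]'; python3 -m inch '[[[-0.015,0.227,0.2,0,0,0],[-0.015,0.227,0.2,0,0,0],[-0.015,0.227,0.2,0,0,0],[-0.015,0.227,0.2,0,0,0]]]'
python3 - <<'E'
from h import *
p=[534.28,146.73,.067]
f=r.grab_frame("top")[...,::-1]
cv2.imwrite("pics/t4.png",cv2.resize(f[105:345,150:350],None,fx=2.5,fy=2.5,interpolation=cv2.INTER_CUBIC))
s=r.sense();t=s2w(p,[[0,-243,105]])[0];print(s["eef_pos"],s["tcp_rot"],tool(t-s["eef_pos"]))
E
```

```text
clock: 5.5
eef_pos: [547.2, -54.8, 184.3]
tcp_rot: [-3.141, 0.002, 0.062]
contact_force: [0.8, 0.1, -0.3]
opening: -0.003
grasp_force: 0.0
clock: 5.83
eef_pos: [547.8, -97.5, 144.1]
tcp_rot: [-3.141, 0.002, 0.065]
contact_force: [-0.1, -0.2, 1.0]
opening: -0.001
grasp_force: 0.0
[548.38314842 -97.17702048 145.00055071] [-3.14084026e+00  8.16207737e-04  6.56400177e-02] [ 0.01144457 -0.00638477  0.19999834]
```

View pics/t4.png

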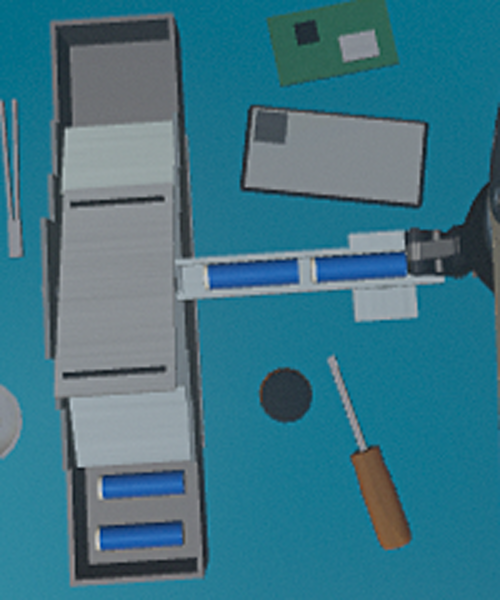

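The gate stands fully over, its far end low in the chute and its near end raised. The fingers are just behind the rear cell, at about (425,252). I'll descend behind the cell and check the alignment close up.

```bash
python3 -m inch '[[[0.01,0.02,0.1,0,0,0],[0.01,0.02,0.19,0,0,0],[0.01,0.02,0.195,0,0,0],[0.01,0.02,0.195,0,0,0]]]'
python3 - <<'E'
from h import *
f=r.grab_frame("top")[...,::-1];g=r.grab_frame("scene")[...,::-1]
a=cv2.resize(f[170:250,270:370],None,fx=4,fy=4,interpolation=cv2.INTER_CUBIC)
b=cv2.resize(g[110:190,200:300],None,fx=4,fy=4,interpolation=cv2.INTER_CUBIC)
e=r.sense()["eef_pos"];print(e)
for im,n,o in((a,"top",[270,170]),(b,"scene",[200,110])):
    for q in (proj([e],n)-o)*4: cv2.circle(im,tuple(int(v) for v in q),3,(0,0,255),-1)
cv2.imwrite("pics/t5.png",np.hstack([a,b]))
E
```

```text
clock: 6.22
eef_pos: [550.4, -100.9, 106.3]
tcp_rot: [-3.141, 0.001, 0.067]
contact_force: [-0.3, 0.1, 0.6]
opening: 0.002
grasp_force: 0.0
[ 551.36256806 -101.4742548   107.45704651]
```

View pics/t5.png

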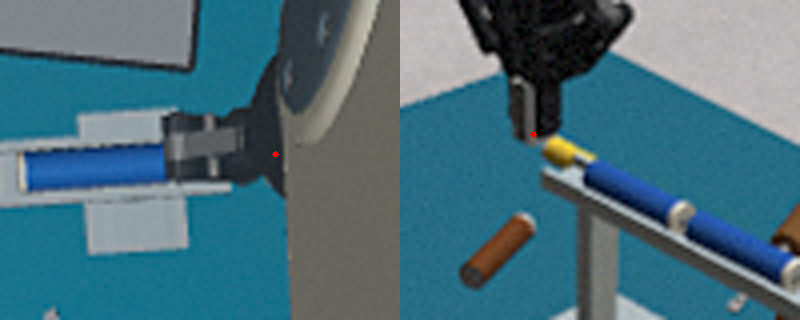

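The tip is above and behind the trough's back end, on the trough axis to within about 3 mm. In the scene crop the tip is at (537,137), and the yellow look-alike is on the bench beyond. Pushing now.

```bash
python3 -m inch '[[[-0.005,-0.05,0.01,0,0,0],[-0.005,-0.1,0.01,0,0,0],[-0.005,-0.15,0.01,0,0,0],[-0.005,-0.19,0.01,0,0,0],[-0.005,-0.23,0.01,0,0,0],[-0.005,-0.27,0.01,0,0,0],[-0.005,-0.31,0.01,0,0,0],[-0.005,-0.35,0.01,0,0,0]]]'; python3 -m inch '[[[0,-0.04,0,0,0,0],[0,-0.08,0,0,0,0],[0,-0.12,0,0,0,0],[0,-0.16,0,0,0,0],[0,-0.2,0,0,0,0],[0,-0.24,0,0,0,0],[0,-0.24,0,0,0,0]]]'
python3 - <<'E'
from h import *
g=r.grab_frame("scene")[...,::-1];f=r.grab_frame("top")[...,::-1]
b=cv2.resize(g[120:320,200:420],(440,400),interpolation=cv2.INTER_CUBIC)
a=cv2.resize(f[105:305,150:310],(320,400),interpolation=cv2.INTER_CUBIC)
cv2.imwrite("pics/t6.png",np.hstack([a,b]))
s=r.sense();c,q=np.cos(.067),np.sin(.067);d=s["eef_pos"][:2]-[534.28,146.73];print("sorter xy",c*d[0]+q*d[1],-q*d[0]+c*d[1])
E
```

```text
clock: 6.98
eef_pos: [544.9, -31.6, 104.3]
tcp_rot: [3.142, -0.0, 0.066]
contact_force: [-0.2, 0.4, -0.3]
opening: 0.002
grasp_force: 0.2
clock: 7.57
eef_pos: [541.7, 16.8, 104.3]
tcp_rot: [-3.141, 0.0, 0.066]
contact_force: [-0.3, 0.2, -0.5]
opening: -0.002
grasp_force: 0.0
sorter xy -1.2877663621535556 -131.15168410154928
```

View pics/t6.png

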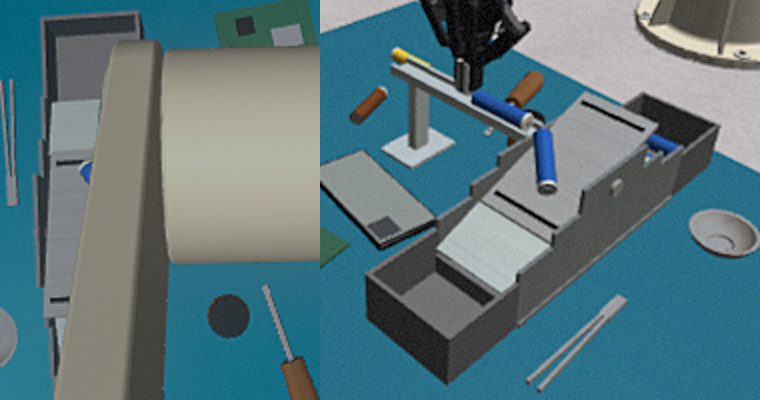

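The front cell has tipped nose-down on to the gate at (545,160), its tail still on the trough lip, with the rear cell touching it at (530,122). I'll push a little further.

```bash
python3 -m inch '[[[0,-0.04,0,0,0,0],[0,-0.08,0,0,0,0],[0,-0.1,0,0,0,0],[0,-0.1,0,0,0,0],[0,-0.1,0,0,0,0],[0,-0.1,0,0,0,0],[0,-0.1,0,0,0,0],[0,-0.1,0,0,0,0]]]'; python3 -m inch '[[[0,0,0,0,0,0],[0,0,0,0,0,0],[0,0,0,0,0,0],[0,0,0,0,0,0]]]'
python3 - <<'E'
from h import *
g=r.grab_frame("scene")[...,::-1]
cv2.imwrite("pics/t7.png",cv2.resize(g[120:320,200:420],(660,600),interpolation=cv2.INTER_CUBIC))
E
```

```text
clock: 8.33
eef_pos: [540.5, 35.2, 104.3]
tcp_rot: [3.142, -0.0, 0.065]
contact_force: [-0.1, -0.1, -0.8]
opening: 0.002
grasp_force: 0.0
clock: 8.67
eef_pos: [540.5, 35.3, 104.3]
tcp_rot: [-3.142, -0.0, 0.065]
contact_force: [-0.8, -0.7, 0.8]
opening: 0.001
grasp_force: 0.0
```

View pics/t7.png

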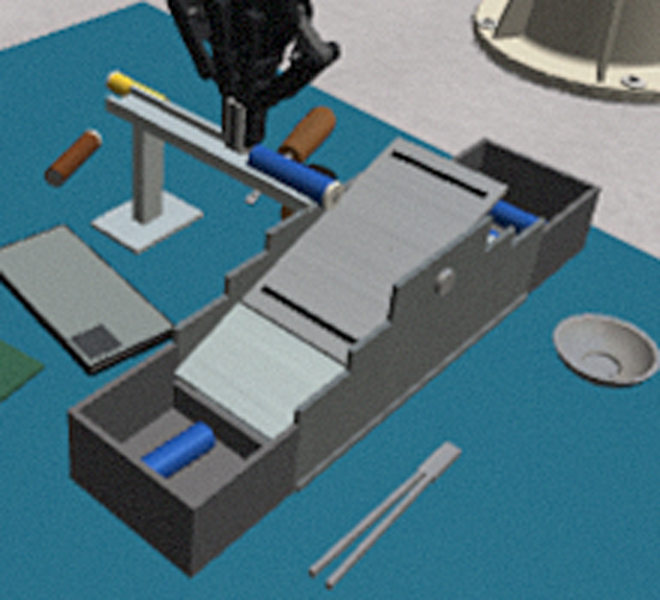

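The front cell is in the far tray at (180,450), and the rear cell still waits at the trough end. I'll push the rear cell, stopping close to the lip, and check by blue pixel counts.

```bash
cat > chk.py <<'E'
from h import *
g=r.grab_frame("scene")[120:320,200:420].astype(int)
m=((g[...,2]>g[...,0]+50)&(g[...,2]>g[...,1]*1.5)).astype(np.uint8)
n,_,st,ce=cv2.connectedComponentsWithStats(m)
print([(st[i,4],(ce[i]*3).round().tolist()) for i in range(1,n) if st[i,4]>15])
E
python3 -m inch '[[[0,-0.05,0,0,0,0],[0,-0.1,0,0,0,0],[0,-0.14,0,0,0,0],[0,-0.18,0,0,0,0],[0,-0.22,0,0,0,0],[0,-0.25,0,0,0,0],[0,-0.25,0,0,0,0],[0,-0.25,0,0,0,0]]]'; python3 chk.py
```

```text
clock: 9.38
eef_pos: [537.2, 85.7, 104.3]
tcp_rot: [3.141, 0.0, 0.066]
contact_force: [0.1, -0.8, 0.1]
opening: -0.003
grasp_force: 0.0
[(np.int32(80), [512.0, 214.0]), (np.int32(273), [301.0, 281.0]), (np.int32(226), [180.0, 448.0])]
```

```bash
python3 -m inch '[[[0,0,0,0,0,0],[0,0,0,0,0,0],[0,0,0,0,0,0],[0,0,0,0,0,0],[0,0,0,0,0,0],[0,0,0,0,0,0]]]'; python3 chk.py
```

```text
clock: 9.93
eef_pos: [537.3, 85.2, 104.3]
tcp_rot: [-3.142, -0.0, 0.065]
contact_force: [-0.7, 0.2, 0.0]
opening: -0.001
grasp_force: 0.0
[(np.int32(79), [512.0, 214.0]), (np.int32(452), [192.0, 458.0])]
```

Both cells are in the far tray. I'll retreat straight up and verify.

```bash
python3 -m inch '[[[0,0.05,-0.15,0,0,0],[0,0.1,-0.35,0,0,0],[0,0.3,-0.55,0,0,0],[0,0.5,-0.75,0,0,0],[0,0.7,-0.9,0,0,0],[0,0.9,-0.9,0,0,0],[0,1,-0.9,0,0,0],[0,1,-0.9,0,0,0]]]'; python3 -m inch '[[[0,1,0,0,0,0],[0,1,0,0,0,0],[0,1,0,0,0,0],[0,1,0,0,0,0],[0,1,0,0,0,0],[0,1,0,0,0,0],[0,1,0,0,0,0],[0,1,0,0,0,0]]]'
python3 - <<'E'
from h import *
f=r.grab_frame("top")[...,::-1];g=r.grab_frame("scene")[...,::-1]
cv2.imwrite("pics/t8.png",np.hstack([cv2.resize(f[100:350,140:330],(400,526)),cv2.resize(g[120:320,200:400],(400,526))]))
E
```

```text
clock: 10.65
eef_pos: [551.4, -119.2, 286.7]
tcp_rot: [3.138, -0.004, 0.063]
contact_force: [0.1, 0.2, -0.6]
opening: -0.005
grasp_force: 0.0
clock: 11.32
eef_pos: [563.1, -313.2, 283.6]
tcp_rot: [-3.14, 0.001, 0.065]
contact_force: [-0.5, 1.0, -0.1]
opening: 0.002
grasp_force: 0.0
```

View pics/t8.png

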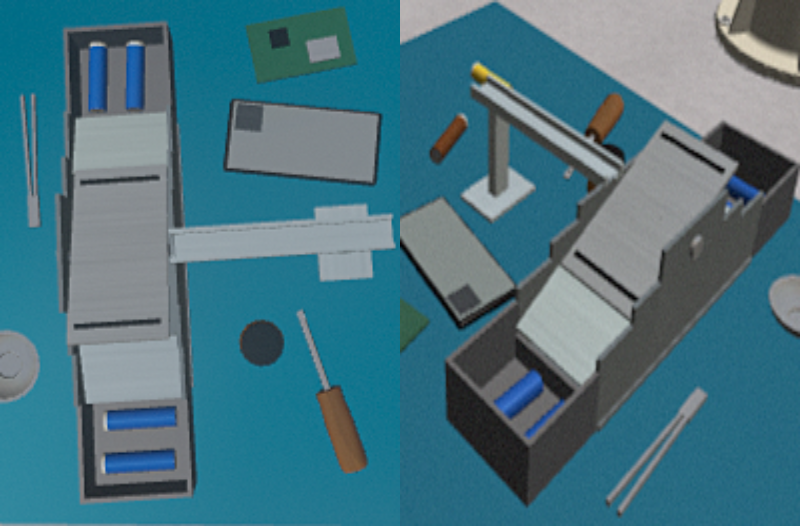

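Both cells lie in the far tray at (97,75) and (135,75). The dead cells and everything else are unmoved, and the trough is empty.

```bash
python3 -c "
from rig import r
print(r.sign_off())"
```

```text
the job is handed in; nothing more can be done
None
```

The gate was pressed fully over to its stop first, then both cells were pushed off the trough and rolled on their own into the far tray; nothing else in view moved, and the job was handed in at about 11 s.

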